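# Stand a stub shaft in the bench block and slip its bush on

### The arm

A 6-joint arm with a two-finger parallel gripper is mounted at the origin on a cart in front of the work surface, level with it; the furniture and walls round the work are solid. World frame = base frame: x ahead of the robot, y to its left, z up, the work surface at z = 0. Lengths are in m, angles in rad, forces in N, time in s.
With the tool pointing down it reaches from about 0.3 to 0.875 m from the base axis. Payload 6.4 kg.
Tool frame: the origin (TCP) lies on the centre line of the jaws, within the pads' length; the fingertips stand 8 mm ahead of it and the grasp point (between the pads) lies 11 mm behind it; z points along the fingers, y is the line along which they close (so a half turn about z gives the same grasp; the last joint's range is limited). The gripper opens to 85 mm and grips with 20 to 120 N. Pads are 22 mm wide; open, the fingers measure 114 mm over their backs; the gripper's body (76 mm by 85 mm) begins 54 mm behind the grasp point. The pads swing forward as they close: fully open they stand 13 mm farther back than shut.
Start: joints at [-1.327, 0.181, 1.607, -0, 1.354, -0.206], TCP at [0.25, -0.518, 0.239] pointing down, gripper open.
Joint ranges: [-2.99, 2.99], [-0.89, 2.07], [0.3, 2.58], [-1.14, 4.28], [0, 2.63], [-3.12, 3.12]. Speed limits (rad/s): [2.57, 2.57, 3.01, 3.14, 3.14, 3.14].

### API

Orientations are given as a unit quaternion [w, x, y, z].
In Python, from bench import ctrl gives the robot as it stands.
- The arm moves only by the shell command python3 -m handwheel 'ROWS' [OPENING]. ROWS is JSON, a list that holds one entry, the list of rows, each a list of 4 numbers: the shift along the tool's x, y, z each as a share of 20 cm, from -1 to 1, then the turn about the tool's z as a share of 1.5 rad, from -1 to 1. In form: [[[x, y, z, twist], ...]]. A call has 1 to 10 rows; each row is the pose to reach, as a shift and turn from the pose commanded when the call began, along the tool's axes at that moment; what a row does not reach only later rows make up. A row lasts 1/8 s, in which the tool goes at most 62.5 mm and 10.7 degrees, less where a joint would pass 70% of its speed; a pose out of reach is approached as far as the arm can. A call with a number of a shift or a turn outside -1 to 1 is refused whole. A call with a gripper value outside its range is refused whole. OPENING is the finger opening in mm, from 0 to 85.4, set as the call begins (- or left out, the last holds). The fingers move at their own pace and stop on an object; the grip force is fixed at half the most. Time passes only in rows, so rows that repeat a pose let the fingers close. It gives the time, the measured TCP pose, the force, the opening and the grip force at its end, in the units of the state.
- ctrl.get_obs(): the state, without advancing time (a new reading comes with each control period).
- ctrl.camera(name): name is "scene" or "top" or "wrist"; returns a dict with "color" (400x640x3 uint8, red, green, blue), "range_z" (400x640 float32, m along the optical axis (not along the pixel's ray), 0 where there is no reading), "K" (3x3 intrinsics, pixels), "pose" (4x4, takes a point from camera to world coordinates); the wrist camera has in their place "T_tool_cam" (4x4, takes a point from camera to tool coordinates, whose origin is the TCP and whose axes are the flange's). Camera axes: x right, y down, z forward; pixel columns grow to the right and rows downward; lengths in m; the calibration is good to about 2 mm. The wrist camera is an equidistant fisheye: a pixel r from the principal point sees the ray r / f radians off the axis. A picture is of the moment at which its call begins: read the wrist's pose just before it.
- ctrl.hand_in(): hands the job in; it is judged then, once.
The state is a dict: "time_s": time; "q": joint angles; "dq": joint speeds; "joint_efforts": joint torques, N m; "eef_pos": TCP position; "eef_rot": TCP orientation; "wrist_force": force on the tool from outside, world axes, zero at the start; "torque": the same for the moment, N m; "opening": opening from 0.0 (shut) to 1.0 (fully open); "grasp_force": force on a finger pad.
Only numpy, scipy, OpenCV 4.12 (cv2) and the standard library are available. Lean on these libraries where they do the work, as an engineer would, in place of code of your own. Each camera call takes 0.05 s, during which the arm holds its last target. There are 200 camera calls.

### The job

Take the turned shaft from the sloping stand and stand it upright, thin journal down, in the bore of the steel bench block that fits that journal, lowering it gently until its shoulder sits on the block. Then slip the bronze bush, flange down, over the thick journal on top until it is fully home on the shaft's upper shoulder, and let go. Leave the flange and the angle bracket where they are.

Things in the scene. Friction and masses are not known exactly. Their poses are not given: they have to be found in the camera images.
- stub_shaft: Turned steel shaft, 145 mm long, 0.3 kg, along its own y: 16 mm thick journal from y = -72.5 to -32.5 mm, 22 mm body to y = +47.5, 12 mm thin journal to y = +72.5. Origin on the body's skin; centre line at x = 0, z = +11 mm. Starts in the stand at 35 degrees to the level, thin end (+y) low; +y points straight down when it stands as wanted.
- shaft_thick_end (a point): Centre of the shaft's end face at the 16 mm journal (the end that stays on top). Axes as the shaft's.
- shaft_thin_end (a point): Centre of the shaft's end face at the 12 mm journal (the end that goes down). Axes as the shaft's.
- stand: Fixed dark steel stand, base 150 x 80 mm, origin at the middle of its underside. A 24 mm flat bar rises at 35 degrees towards own +x and holds the shaft 44 mm off its face on two V rests of round bar under the journals, a bent-bar stop at the low end; the 80 mm body between them is free all round. Middle of the shaft's centre line: 96 mm up, 25 mm towards -x.
- block: Steel bench block, 60 x 112 x 42 mm (own x, y, z), on a 10 mm foot 156 mm long that is bolted down at both ends; three upright blind bores in a row along its y: 9, 15 and 20 mm in diameter, all 30 mm deep, mouths bevelled 2 mm. Origin: middle of the underside.
- bore_middle (a point): Centre of the mouth of the 15 mm bore, the one that fits the 12 mm journal, level with the block's top (42 mm up); 6 mm from the block's middle towards its -y. Axes as the block's.
- bore_narrow (a point): Centre of the mouth of the 9 mm bore (too small for the shaft), level with the block's top; 36 mm from the block's middle towards its -y.
- bore_wide (a point): Centre of the mouth of the 20 mm bore (too big for the thin journal), level with the block's top; 31 mm from the block's middle towards its +y.
- bush: Bronze flanged bush, 26 mm high, about 90 g: barrel 32 mm in diameter standing on a thin flange 40 mm in diameter; bore 19 mm right through (grip the barrel). Origin: centre of the underside (flange face), z up along the bore.
- flange: Grey turned flange, 64 mm in diameter, 24 mm high, lying on the bench: a bystander. Origin: centre of the underside.
- angle_bracket: Plain bent metal angle bracket, 55 x 42 x 50 mm, on the bench: a bystander. Origin: centre of the underside.
- shaft_upper_shoulder (a point): Point on the shaft's centre line at the step from the 22 mm body to the 16 mm journal, 40 mm from the thick end: the centre of the bush's underside comes to rest here. Axes as the shaft's.
There are look-alikes about, which are no part of the job. What is shaped like the bush but green is not meant.

How it is judged:
On the way, in this order (a step that is already met when the one before it is completed fails the run):
1. the shaft stands upright in the middle bore, thin journal down, its shoulder on the block (angle between stub_shaft's own y axis and vertical above 3.03 rad and horizontal distance between shaft_thin_end and bore_middle below 0.004 m and z of shaft_thin_end in the frame of bore_middle below -0.022 m), for 0.2 s.
2. the bush sits on the shaft's upper shoulder, round the thick journal, flange down (all of step 1 and distance between bush and shaft_upper_shoulder below 0.005 m and angle between bush's own z axis and vertical below 0.12 rad), for 0.2 s.
At the end, for the whole second after the job is handed in: Shaft upright within 0.11 rad in the 15 mm bore, its thin end within 4 mm of the bore's centre line and at least 22 mm down (25 is home); bush round the thick journal, flange down, within 0.12 rad of upright, its underside's centre within 5 mm of the upper shoulder; both at rest (all of step 2 and linear speed of each of bush, stub_shaft below 0.02 m/s); the robot touches nothing.
It fails at once if the shaft drops or is rammed into the bore (faster than 0.4 m/s, a fall of 8 mm) (linear speed of stub_shaft above 0.4 m/s and z of shaft_thin_end in the frame of bore_middle below 0 m and horizontal distance between shaft_thin_end and bore_middle below 0.012 m).
It fails at once if the flange is moved by more than 3 cm (distance of flange from where it was at the start of the episode above 0.03 m).
It fails at once if the angle bracket is moved by more than 3 cm (distance of angle_bracket from where it was at the start of the episode above 0.03 m).
It also fails if it takes over 64 s, if anything falls off the work surface, if the arm or the gripper's body presses on something with over 40 N, if the wrist force passes 120 N, or if a joint passes its speed limit or range.

## Working session

There is one attempt and no reset: what is moved stays moved. The work goes in short steps, Python scripts to look and compute and a shell command to move; the robot and the scene stay as the last step left them, time stands still between calls to the robot, and variables do not carry over. Pictures are saved under pics/ and viewed, at most 10 in all, crops included, and the job is handed in when it is done.

```bash
mkdir -p pics; ls
cat > h.py <<'E'
import numpy as np, cv2
from bench import ctrl
def cloud(c):
    z=c["range_z"];K=c["K"];v,u=np.indices(z.shape)
    p=np.stack([(u-K[0,2])/K[0,0]*z,(v-K[1,2])/K[1,1]*z,z],-1)
    w=p@c["pose"][:3,:3].T+c["pose"][:3,3]; w[z==0]=np.nan; return w
E
python3 - <<'E'
from h import *
o=ctrl.get_obs();print(o)
for n in("scene","top"):
    c=ctrl.camera(n);np.savez(n+".npz",**c);cv2.imwrite(f"pics/{n}0.png",c["color"][:,:,::-1]);print(n,c["K"],c["pose"])
E
```

```text
pics
{'time_s': 0.0, 'q': array([-1.32730115e+00,  1.81562226e-01,  1.60801126e+00,  2.38496287e-05,
        1.35384529e+00, -2.06302615e-01]), 'dq': array([ 1.61983254e-03,  1.22861135e-03, -8.66980475e-05, -9.44866021e-05,
       -7.00275875e-04, -1.70359433e-03]), 'joint_efforts': array([ 6.65486168e-04, -4.44870687e+01, -3.51330721e+01, -1.62580832e-04,
        9.24299704e-03, -1.22634660e-05]), 'eef_pos': array([ 0.24988502, -0.51724786,  0.23837068]), 'eef_rot': array([-9.13118637e-04,  9.74816827e-01,  2.23005200e-01, -5.33762756e-06]), 'wrist_force': array([-0.35896847,  0.5985799 ,  1.29259864]), 'torque': array([ 0.00272827,  0.01811457, -0.04553818]), 'grasp_force': 0.0, 'opening': 0.9995216594419034}
scene [[446.56206942   0.         327.27088229]
 [  0.         446.56206942 209.01006734]
 [  0.           0.           1.        ]] [[-0.55540681 -0.63797193  0.53339955 -0.07181058]
 [-0.83136128  0.41131706 -0.37370669  0.43995175]
 [ 0.01901805 -0.65100698 -0.75883346  0.94461022]
 [ 0.          0.          0.          1.        ]]
top [[369.05117285   0.         321.61567511]
 [  0.         369.05117285 197.4716113 ]
 [  0.           0.           1.        ]] [[-0.00952446 -0.99267297  0.12045609  0.42647213]
 [-0.99983176  0.01134236  0.01441518  0.0346236 ]
 [-0.01567581 -0.12029852 -0.99261399  0.95386466]
 [ 0.          0.          0.          1.        ]]
```

View pics/scene0.png

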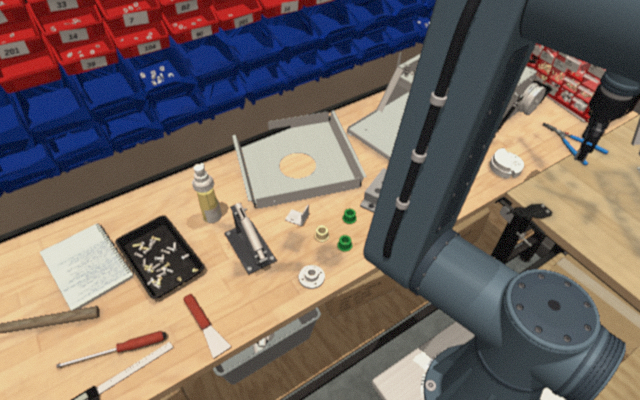

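View pics/top0.png

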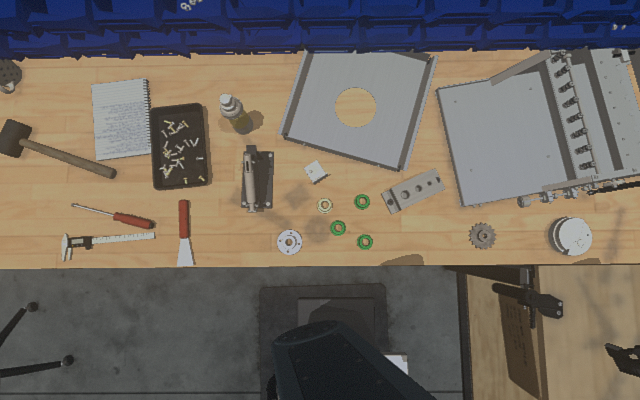

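The scene view shows the stand with the shaft at about (248,235), the bronze bush at (322,232), green look-alikes at (349,216) and (345,243), the flange at (311,275) and the bracket at (298,215). The top view shows the stand at (257,180), bush at (325,205), block at (413,190) with three bores, flange at (290,241) and bracket at (316,172).

```bash
cat > m.py <<'E'
from h import *
c=dict(np.load("top.npz"));w=cloud(c);col=c["color"]
def reg(n,u0,u1,v0,v1,zl,zh):
    p=w[v0:v1,u0:u1].reshape(-1,3);p=p[(p[:,2]>zl)&(p[:,2]<zh)]
    r=cv2.minAreaRect((p[:,:2]*1000).astype(np.float32));print(n,len(p),"mean",p.mean(0).round(4),"rect",np.round(r[0],1),np.round(r[1],1),round(r[2],1),"zmax",np.nanmax(p[:,2]).round(4));return p
reg("bench",300,400,215,225,-1,1)
reg("bush",312,337,194,217,.018,.04)
reg("bushfl",312,337,194,217,.001,.04)
reg("block",375,450,163,220,.036,.06)
reg("foot",375,450,163,220,.005,.06)
reg("flange",272,306,225,258,.005,.05)
reg("standbase",232,280,140,220,.003,.02)
p=reg("shaftall",232,280,140,220,.06,.2)
s=dict(np.load("scene.npz"));ws=cloud(s)
q=ws[195:275,215:280].reshape(-1,3);q=q[(q[:,2]>.05)&(q[:,2]<.2)]
np.savez("sh.npz",top=p,scene=q);print(len(q))
a=cv2.resize(col[135:225,225:290],None,fx=5,fy=5,interpolation=2)
b=cv2.resize(s["color"][190:280,210:285],None,fx=5,fy=5,interpolation=2)
cv2.imwrite("pics/c1.png",np.hstack([a,b])[:,:,::-1])
for v in range(140,216,4): print(v,[f"{1000*w[v,u,2]:.0f}" for u in range(240,276,2)])
E
python3 m.py
```

```text
bench 999 mean [ 4.841e-01 -2.290e-02  4.000e-04] rect [483.6 -22.9] [256.1  25.1] 89.3 zmax 0.0291
bush 75 mean [0.5214 0.0411 0.0254] rect [521.3  41. ] [27.9 28.5] 89.3 zmax 0.0291
bushfl 239 mean [0.5216 0.0427 0.0102] rect [522.3  42.5] [62.3 57.4] 89.1 zmax 0.0291
block 1065 mean [ 0.5595 -0.1855  0.0414] rect [ 587.8 -173.4] [129.4 113.7] 24.5 zmax 0.0466
foot 1607 mean [ 0.5597 -0.176   0.0325] rect [ 572.6 -182.4] [131.9 169.9] 8.1 zmax 0.0466
flange 431 mean [0.4283 0.132  0.0121] rect [425.8 132.2] [66.8 61.9] 4.0 zmax 0.0293
standbase 982 mean [0.5883 0.2064 0.0062] rect [590.9 221.1] [207.6 123.6] 0.4 zmax 0.0194
shaftall 693 mean [0.5882 0.2145 0.1002] rect [583.  217.2] [ 29.9 149.4] 87.6 zmax 0.1438
752
140 ['-3', '-0', '2', '1', '-1', '0', '0', '-0', '-1', 'nan', '-2', '-1', '1', '1', '1', '0', '1', '3']
144 ['-0', '-1', '2', '-3', '-0', '-2', '-3', '-4', '0', '-1', '-1', '0', '-1', '-1', '1', '-2', '2', '-1']
148 ['-0', '2', '0', '100', '102', '101', '103', '102', '2', '1', '0', '-3', '1', '-0', '1', '2', '-1', '3']
152 ['-1', '-0', '9', '94', '94', '92', '93', '93'
[... 952 characters left out ...]
 '99', '97', '89', '40', '39', '4', '6', '6', '4', '5', '8', '2', '-1']
192 ['-1', '7', '6', '90', '95', '94', '94', '82', '37', '34', '6', '6', '7', '7', '4', '7', '0', '-0']
196 ['-2', '6', '5', '80', '87', '87', '86', '78', '30', '27', '4', '8', '5', '8', '6', '5', '-2', '-1']
200 ['1', '7', '8', '5', '80', '84', '79', '76', '43', '18', '12', '4', '6', '4', '5', '5', '1', '-0']
204 ['0', '9', '8', '7', '61', '68', '69', '60', '59', '26', '11', '6', '4', '8', '10', '4', '1', '-1']
208 ['2', '-2', '-0', '-0', '-1', '64', '62', '1', '44', '2', '-2', '-1', '-1', '1', '2', '-1', '-0', '-2']
212 ['2', '-0', '-3', '0', '1', '52', '52', '54', '-2', '1', '-3', '-2', '2', '3', '-0', '0', '-1', '1']
```

View pics/c1.png

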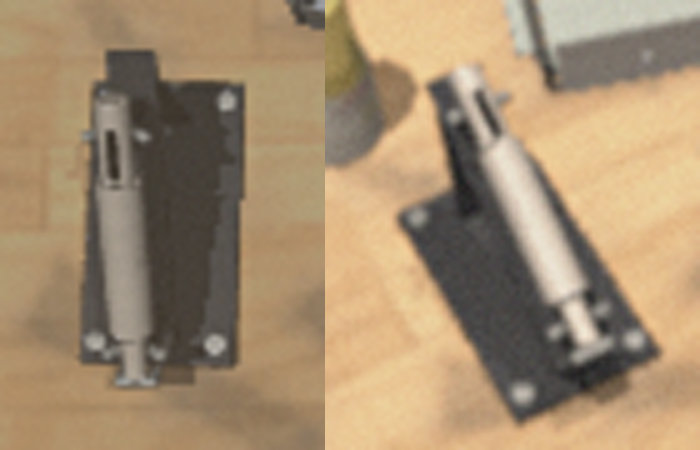

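The crop shows the shaft's thick end away from the robot at top crop (112,95) and the thin end near at (135,375), with the V-rest tips at (88,135) and (143,135) beside the thick journal. I'll fit the poses next.

```bash
cat > f.py <<'E'
from h import *
from scipy.optimize import least_squares
from scipy import ndimage as nd
d=np.load("sh.npz")
t=np.radians(35)
def res(x,P):
    f=x[2];a=np.array([np.cos(t)*np.cos(f),np.cos(t)*np.sin(f),-np.sin(t)])
    q=P-np.array([x[0],x[1],x[3]]);s=q@a;r=np.linalg.norm(q-s[:,None]*a,axis=1)
    R=np.where(s<-.0325,.008,np.where(s<.0475,.011,.006));return s,r-R
for n in("top","scene","both"):
    P=np.vstack([d["top"],d["scene"]]) if n=="both" else d[n]
    x=np.array([.58,.215,np.pi,.096])
    for k in range(8):
        s,r=res(x,P); m=(abs(s)<.0725)&(abs(r)<(.02 if k<3 else .007)); Q=P[m]
        # endpoints: weak observability along the axis -> step + z prior
        o=least_squares(lambda y:np.r_[res(y,Q)[1],(y[3]-.096)*20],x,loss="soft_l1",f_scale=.003);x=o.x
    print(n,len(Q),x.round(4),"rms",np.sqrt((res(x,Q)[1]**2).mean()).round(4))
    s,r=res(x,P);k=abs(r)<.006;print(" s range",np.percentile(s[k],[1,99]).round(4))
for n,box in(("top",(370,455,155,225)),):
    c=dict(np.load(n+".npz"));w=cloud(c);u0,u1,v0,v1=box
    z=nd.median_filter(w[...,2],3);m=np.zeros(z.shape,bool);m[v0:v1,u0:u1]=(abs(z-.042)<.006)[v0:v1,u0:u1]
    L,k=nd.label(m);i=L[190:200,395:430];i=np.bincount(i[i>0]).argmax();m=L==i
    m=nd.binary_opening(nd.binary_fill_holes(m),iterations=3);P=w[m];P=P[~np.isnan(P[:,0])]
    r=cv2.minAreaRect((P[:,:2]*1000).astype(np.float32));print("block",len(P),np.round(r[0],1),np.round(r[1],1),r[2],np.median(P[:,2]))
    g=cv2.cvtColor(c["color"],cv2.COLOR_RGB2GRAY).astype(float)
    dk=m&(g<0.6*np.median(g[m]));L,k=nd.label(dk)
    T=c["pose"];Ki=np.linalg.inv(c["K"])
    for i in range(1,k+1):
        n_=(L==i).sum()
        if n_<5: continue
        v,u=nd.center_of_mass(L==i);ray=T[:3,:3]@Ki@[u,v,1];p=T[:3,3]+ray*((.042-T[2,3])/ray[2]);print(" hole",n_,round(u,1),round(v,1),p.round(4))
    cv2.imwrite("pics/c2.png",cv2.resize(c["color"][160:220,305:450],None,fx=5,fy=5,interpolation=2)[:,:,::-1])
E
python3 f.py
```

```text
top 479 [0.5679 0.2176 3.0947 0.096 ] rms 0.0016
 s range [-0.0713  0.0645]
scene 385 [0.5387 0.2218 3.0577 0.096 ] rms 0.0033
 s range [-0.0928  0.0466]
both 719 [0.5383 0.2177 3.0991 0.096 ] rms 0.0034
 s range [-0.0941  0.0457]
block 1069 [ 556.3 -187.9] [ 59.9 113.5] 24.48175621032715 0.041234146214116696
 hole 9 429.0 183.0 [ 0.5704 -0.2198  0.042 ]
 hole 12 419.0 187.8 [ 0.5587 -0.1946  0.042 ]
 hole 17 406.4 193.3 [ 0.5452 -0.1628  0.042 ]
```

View pics/c2.png

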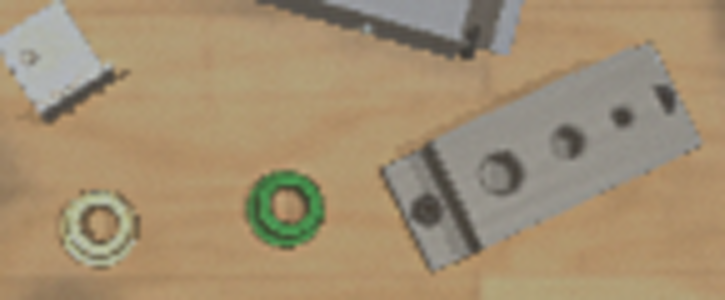

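The crop shows the bronze bush at (100,228) in the crop, a green look-alike at (286,208), and the block bores (wide to narrow) at (501,172), (568,142), (622,117). Numbers agree with the given sizes. Bore_middle is about (0.559,-0.194), and the shaft's middle is about (0.568,0.218,0.096) with azimuth about 177°. Moving now.

```bash
cat >> h.py <<'E'
from scipy.spatial.transform import Rotation as Ro
def state():
    o=ctrl.get_obs();q=o["eef_rot"];R=Ro.from_quat(np.r_[q[1:],q[0]]).as_matrix();return o,R,np.array(o["eef_pos"])
def plan(target,az=None):
    "shares along tool axes from measured pose to TCP target, twist share to tool-x azimuth az (deg)"
    o,R,p=state();d=R.T@(np.array(target)-p)/.2;a=np.degrees(np.arctan2(R[1,0],R[0,0]))
    tw=0 if az is None else np.radians((a-az+180)%360-180)/1.5
    print("t",round(o["time_s"],2),"p",p.round(4),"az",a.round(2),"F",np.round(o["wrist_force"],1),"q6",round(o["q"][5],2),"open",round(o["opening"],3),"-> rows",d.round(4),"twist",round(tw,4))
E
python3 -m handwheel '[[[0.25,-0.2,0,0.1],[0.5,-0.4,0,0.2],[0.78,-0.643,0,0.331],[0.78,-0.643,0,0.331]]]' 85
python3 -c "
from h import *
plan([.588,.217,.25],-2.7)"
```

```text
time_s: 0.6
eef_pos: [0.3354, -0.3309, 0.2388]
eef_rot: [-0.001, 1.0, -0.023, -0.0]
wrist_force: [0.1, -0.2, 0.6]
opening: 0.996
grasp_force: 0.0
t 0.6 p [ 0.3354 -0.3309  0.2388] az -2.66 F [ 0.1 -0.2  0.6] q6 0.59 open 0.996 -> rows [ 1.1348 -2.795  -0.0523] twist 0.0005
```

```bash
python3 -m handwheel '[[[0.12,-0.28,0,0],[0.24,-0.56,0,0],[0.36,-0.84,0,0],[0.4,-0.95,0,0]]]'
python3 -m handwheel '[[[0.12,-0.28,0,0],[0.24,-0.56,0,0],[0.36,-0.84,0,0],[0.4,-0.95,0,0]]]'
python3 -m handwheel '[[[0.1,-0.28,0,0],[0.2,-0.56,-0.05,0],[0.334,-0.895,-0.05,0],[0.334,-0.895,-0.05,0],[0.334,-0.895,-0.05,0]]]'
python3 - <<'E'
from h import *
plan([.588,.217,.25],-2.7)
o,R,p=state();c=ctrl.camera("wrist");np.savez("w1.npz",R=R,p=p,**c)
print(c["K"],c["T_tool_cam"].round(4))
cv2.imwrite("pics/w1.png",c["color"][:,:,::-1])
E
```

```text
time_s: 1.1
eef_pos: [0.4239, -0.1451, 0.239]
eef_rot: [-0.0, 1.0, -0.022, -0.0]
wrist_force: [-0.2, -0.6, -0.4]
opening: 0.996
grasp_force: 0.0
time_s: 1.6
eef_pos: [0.5126, 0.041, 0.2389]
eef_rot: [-0.0, 1.0, -0.022, -0.0]
wrist_force: [-0.4, 0.1, 0.0]
opening: 0.996
grasp_force: 0.0
time_s: 2.22
eef_pos: [0.5868, 0.2139, 0.2483]
eef_rot: [0.0, 1.0, -0.023, -0.001]
wrist_force: [-0.5, -0.1, -0.4]
opening: 0.995
grasp_force: 0.0
t 2.23 p [0.5868 0.2139 0.2483] az -2.59 F [-0.5 -0.1 -0.4] q6 1.78 open 0.995 -> rows [ 0.0055 -0.0155 -0.0083] twist 0.0012
[[309.70691629   0.         317.97219209]
 [  0.         309.70691629 198.71026056]
 [  0.           0.           1.        ]] [[ 1.000e-04 -9.491e-01 -3.150e-01  8.100e-02]
 [ 1.000e+00 -1.000e-04  5.000e-04 -4.000e-04]
 [-5.000e-04 -3.150e-01  9.491e-01 -1.351e-01]
 [ 0.000e+00  0.000e+00  0.000e+00  1.000e+00]]
```

View pics/w1.png

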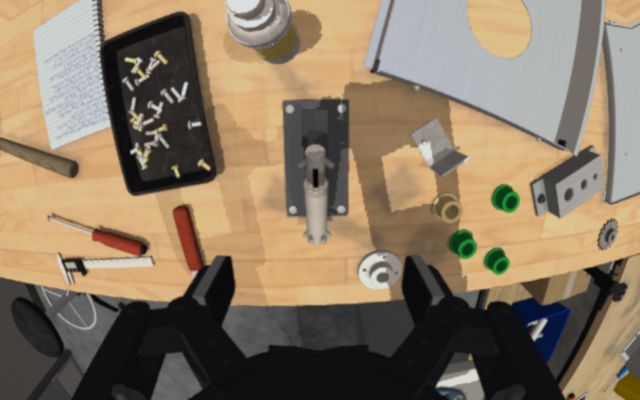

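The wrist view shows the shaft at about (316,195), centred between the jaws, with the thick end at (316,152) and the thin end at (316,240). The bush is at (446,208) and the block at (570,185).

```bash
cat >> h.py <<'E'
def wcloud(c,R,p):
    z=c["range_z"];K=c["K"];v,u=np.indices(z.shape);x=u-K[0,2];y=v-K[1,2];r=np.hypot(x,y)+1e-9;th=r/K[0,0]
    k=np.tan(th)/r*z;P=np.stack([x*k,y*k,z],-1);P[(z==0)|(th>1.3)]=np.nan
    T=c["T_tool_cam"];return (P@T[:3,:3].T+T[:3,3])@R.T+p
E
cat > f2.py <<'E'
from h import *
from scipy.optimize import least_squares
import sys
c=dict(np.load("w1.npz"));w=wcloud(c,c["R"],c["p"])
print("bench",np.nanmedian(w[200:240,220:260,2]))
P=w[140:250,290:345].reshape(-1,3);P=P[P[:,2]>.05]
t=np.radians(35)
def res(x,P):
    f=x[2];a=np.array([np.cos(t)*np.cos(f),np.cos(t)*np.sin(f),-np.sin(t)])
    q=P-np.array([x[0],x[1],x[3]]);s=q@a;return s,np.linalg.norm(q-s[:,None]*a,axis=1)-np.where(s<-.0325,.008,np.where(s<.0475,.011,.006))
x=np.array([.568,.2176,3.095,.096])
for k in range(8):
    s,r=res(x,P);Q=P[(abs(s)<.0725)&(abs(r)<.006)]
    x=least_squares(lambda y:np.r_[res(y,Q)[1],(y[3]-.096)*20],x,loss="soft_l1",f_scale=.003).x
s,r=res(x,P);print(len(Q),x.round(4),np.sqrt((res(x,Q)[1]**2).mean()),np.percentile(s[abs(r)<.006],[1,99]))
B=w[185:228,428:465].reshape(-1,3);T=B[(B[:,2]>.021)&(B[:,2]<.032)];print("bush top",len(T),T.mean(0),cv2.minEnclosingCircle((T[:,:2]*1000).astype(np.float32)))
E
python3 f2.py
```

```text
bench 0.00018384894778358807
2028 [0.568  0.2172 3.1036 0.096 ] 0.0015033644963999356 [-0.07256034  0.07497746]
bush top 290 [0.52346397 0.04212192 0.02567427] ((522.8060913085938, 40.954471588134766), 16.453357696533203)
```

```bash
python3 -m handwheel '[[[0,0,0.25,-0.005],[0,0,0.45,-0.005],[0,0,0.45,-0.005]]]'
python3 -c "
from h import *
plan([.5885,.2164,.0995],-2.2)"
```

```text
time_s: 2.65
eef_pos: [0.5843, 0.2115, 0.1558]
eef_rot: [0.001, 1.0, -0.021, -0.004]
wrist_force: [0.5, 1.0, 0.4]
opening: 0.996
grasp_force: 0.0
t 2.65 p [0.5843 0.2115 0.1558] az -2.36 F [0.5 1.  0.4] q6 1.77 open 0.996 -> rows [ 0.022  -0.0261  0.2814] twist -0.0019
```

```bash
python3 -m handwheel '[[[0.02,-0.025,0,0],[0.02,-0.025,0,0],[0.02,-0.025,0,0]]]'
python3 -c "
from h import *
plan([.5885,.2164,.0995],-2.2)"
```

```text
time_s: 3.02
eef_pos: [0.5924, 0.2186, 0.1611]
eef_rot: [-0.0, 1.0, -0.02, 0.001]
wrist_force: [0.0, 0.1, -0.1]
opening: 0.993
grasp_force: 0.0
t 3.02 p [0.5924 0.2186 0.1611] az -2.24 F [ 0.   0.1 -0.1] q6 1.78 open 0.993 -> rows [-0.0198  0.012   0.3078] twist -0.0005
```

```bash
python3 -m handwheel '[[[-0.02,0.012,0.08,0],[-0.02,0.012,0.16,0],[-0.02,0.012,0.24,0],[-0.02,0.012,0.308,0],[-0.02,0.012,0.308,0],[-0.02,0.012,0.308,0]]]'
python3 -c "
from h import *
plan([.5885,.2164,.0995],-2.2)"
```

```text
time_s: 3.78
eef_pos: [0.5877, 0.2163, 0.0979]
eef_rot: [-0.0, 1.0, -0.02, 0.0]
wrist_force: [-1.0, 0.2, 0.7]
opening: 0.997
grasp_force: 0.0
t 3.77 p [0.5877 0.2163 0.0979] az -2.24 F [-1.   0.2  0.7] q6 1.77 open 0.997 -> rows [ 0.004  -0.0007 -0.0079] twist -0.0005
```

```bash
python3 -m handwheel '[[[0,0,0,0],[0,0,0,0],[0,0,0,0],[0,0,0,0],[0,0,0,0],[0,0,0,0],[0,0,0,0],[0,0,0,0]]]' 10
python3 -m handwheel '[[[0,0,-0.08,0],[0,0,-0.2,0],[0,0,-0.35,0],[0,0,-0.55,0],[0,0,-0.75,0],[0,0,-0.75,0],[0,0,-0.75,0],[0,0,-0.75,0]]]'
cat > tilt.py <<'E'
from h import *
import sys
# shaft pose in tool frame from wrist cloud: points between the jaws
o,R,p=state();c=ctrl.camera("wrist");np.savez("w2.npz",R=R,p=p,**c);w=wcloud(c,R,p)
L=(w-p)@R   # tool coords
m=(abs(L[...,1])<.013)&(abs(L[...,0])<.13)&(L[...,2]<.13)&(L[...,2]>-.06)&(w[...,2]>.02+float(sys.argv[1]) if len(sys.argv)>1 else abs(L[...,1])<.013)
P=L[m];print(len(P),"open",o["opening"],"F",o["wrist_force"],"pos",p)
for z in np.arange(-.06,.13,.01):
    q=P[(P[:,2]>=z)&(P[:,2]<z+.01)]
    if len(q)>4: print(round(z+.005,3),len(q),"x",np.percentile(q[:,0],[5,50,95]).round(4),"y",np.median(q[:,1]).round(4))
cv2.imwrite(sys.argv[2] if len(sys.argv)>2 else "pics/w2.png",c["color"][:,:,::-1])
E
python3 tilt.py 0 pics/w2.png
```

```text
time_s: 4.78
eef_pos: [0.5873, 0.2162, 0.098]
eef_rot: [0.0, 1.0, -0.02, 0.0]
wrist_force: [-3.1, -1.1, 4.7]
opening: 0.232
grasp_force: 58.6
time_s: 5.78
eef_pos: [0.5861, 0.216, 0.2452]
eef_rot: [0.0, 1.0, -0.02, -0.002]
wrist_force: [-0.6, 0.1, -3.7]
opening: 0.233
grasp_force: 58.9
6888 open 0.23336881603929974 F [-0.6048484   0.09810886 -3.72272239] pos [0.58613634 0.21601328 0.2452358 ]
-0.055 170 x [0.0034 0.016  0.0172] y 0.0099
-0.045 1391 x [0.01   0.035  0.0386] y -0.0004
-0.035 1851 x [-0.0037  0.0251  0.0424] y -0.0004
-0.025 1444 x [-0.0069  0.0035  0.0127] y 0.0
-0.015 807 x [-0.0175 -0.0032  0.011 ] y 0.0007
-0.005 445 x [-0.033  -0.022   0.0111] y 0.0002
0.005 269 x [-0.0469 -0.0372  0.011 ] y 0.0003
0.015 169 x [-0.061  -0.0533 -0.0437] y -0.0003
0.025 32 x [-0.064  -0.0612 -0.0554] y -0.0007
0.115 55 x [0.0246 0.0273 0.0292] y 0.0089
0.125 253 x [0.0272 0.0319 0.0368] y -0.0011
```

View pics/w2.png

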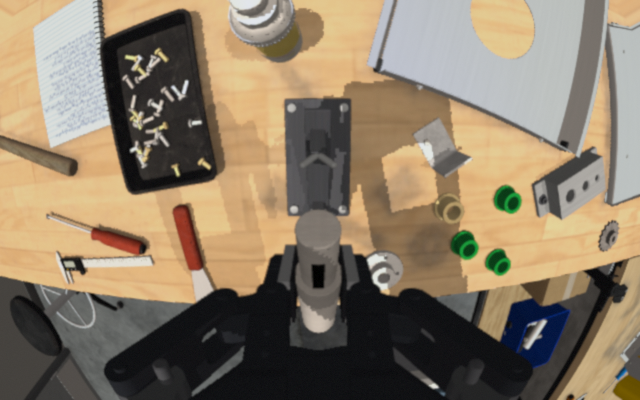

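The wrist view shows the shaft held between the jaws, thick end at (318,228), still at about 35° in the grip. It didn't swing by itself, so I'll pivot it by pushing its thin end against the fixed block's left end face.

```bash
python3 -m handwheel '[[[-0.08,0.2,0,-0.12],[-0.16,0.4,0,-0.24],[-0.24,0.6,0,-0.36],[-0.32,0.75,0,-0.48],[-0.42,0.9,0,-0.6],[-0.42,0.9,0,-0.7],[-0.42,0.9,0,-0.7],[-0.42,0.9,0,-0.7]]]'
python3 -c "
from h import *
plan([.4916,-.046,.2],114.5)"
```

```text
time_s: 6.82
eef_pos: [0.4963, 0.0399, 0.2472]
eef_rot: [-0.0, 0.876, 0.483, -0.0]
wrist_force: [-0.2, 0.5, -3.1]
opening: 0.231
grasp_force: 59.1
t 6.83 p [0.4963 0.0399 0.2472] az 57.77 F [-0.2  0.5 -3.1] q6 0.4 open 0.231 -> rows [-0.3757  0.2096  0.2359] twist -0.6601
```

```bash
python3 -m handwheel '[[[-0.06,0.03,0,-0.12],[-0.12,0.06,0,-0.24],[-0.2,0.1,0.05,-0.36],[-0.26,0.15,0.1,-0.48],[-0.376,0.21,0.2,-0.6],[-0.376,0.21,0.236,-0.66],[-0.376,0.21,0.236,-0.66],[-0.376,0.21,0.236,-0.66]]]'
python3 tilt.py 0.03 pics/w3.png
python3 - <<'E'
from h import *
plan([.4916,-.046,.068],114.5)
# re-measure block end face (+y) in wrist view
c=dict(np.load("w2.npz"));w=wcloud(c,c["R"],c["p"]);m=(abs(w[...,2]-.042)<.005)&(np.hypot(w[...,0]-.556,w[...,1]+.188)<.075)
u=np.array([-.414,.910]);P=w[m];k=(P[:,:2]-[.5563,-.1879])@u;l=(P[:,:2]-[.5563,-.1879])@[.91,.414]
print(len(P),np.percentile(k,[0,1,5,95,98,99,100]).round(4),np.percentile(l,[1,50,99]).round(4))
E
```

```text
time_s: 7.82
eef_pos: [0.4923, -0.046, 0.2008]
eef_rot: [0.0, 0.541, 0.841, 0.0]
wrist_force: [-0.3, -0.1, -2.2]
opening: 0.239
grasp_force: 59.2
6593 open 0.23948592290001364 F [-0.33110533 -0.12645054 -2.24147904] pos [ 0.49230387 -0.04598133  0.20076788]
-0.055 169 x [0.0043 0.0164 0.0178] y 0.0099
-0.045 1425 x [0.0108 0.0357 0.0394] y -0.0
-0.035 1909 x [-0.0035  0.0249  0.043 ] y -0.0
-0.025 1401 x [-0.0062  0.0042  0.0135] y 0.0
-0.015 778 x [-0.0174 -0.0029  0.0117] y 0.0005
-0.005 440 x [-0.0328 -0.0216  0.0117] y 0.0
0.005 277 x [-0.0471 -0.0372  0.0115] y 0.0006
0.015 161 x [-0.0611 -0.053  -0.0442] y 0.0001
0.025 31 x [-0.0637 -0.0602 -0.0544] y -0.0006
t 7.88 p [ 0.4924 -0.046   0.201 ] az 114.56 F [ 0.7  1.2 -2.9] q6 -0.76 open 0.236 -> rows [ 0.0021 -0.004   0.6649] twist 0.0007
948 [-0.0574 -0.0564 -0.0548  0.0038  0.011   0.0133  0.0179] [-0.0289 -0.0015  0.0293]
```

```bash
python3 -m handwheel '[[[0,0,0.15,0],[0,0,0.3,0],[0,0,0.45,0],[0,0,0.6,0],[0,0,0.665,0],[0,0,0.665,0],[-0.04,0,0.665,0],[-0.07,0,0.665,0],[-0.07,0,0.665,0]]]'
python3 -c "
from h import *
plan([.4986,-.0612,.068],114.5)"
```

```text
time_s: 9.0
eef_pos: [0.4988, -0.06, 0.0684]
eef_rot: [0.001, 0.54, 0.841, 0.0]
wrist_force: [-0.4, -0.2, -2.5]
opening: 0.239
grasp_force: 59.3
t 9.0 p [ 0.4988 -0.06    0.0684] az 114.59 F [-0.4 -0.2 -2.5] q6 -0.79 open 0.239 -> rows [-0.005  -0.0034  0.002 ] twist 0.001
```

```bash
python3 -m handwheel '[[[-0.02,0,-0.025,0],[-0.04,0,-0.049,0],[-0.062,0,-0.075,0],[-0.085,0,-0.099,0],[-0.108,0,-0.119,0],[-0.13,0,-0.137,0],[-0.13,0,-0.137,0]]]'
python3 tilt.py 0.03 pics/w4.png
```

```text
time_s: 9.88
eef_pos: [0.5083, -0.0824, 0.095]
eef_rot: [-0.001, 0.54, 0.842, 0.0]
wrist_force: [-2.0, 5.1, -2.5]
opening: 0.234
grasp_force: 63.0
4193 open 0.23368838108997803 F [-2.02614384  5.06765043 -2.48480709] pos [ 0.50828924 -0.08244636  0.09500783]
-0.055 1162 x [0.0143 0.0298 0.0331] y -0.0
-0.045 1251 x [0.0103 0.0344 0.0381] y -0.0
-0.035 489 x [-0.0075  0.003   0.0132] y 0.0007
-0.025 908 x [-0.0069  0.0036  0.0117] y -0.0002
-0.015 217 x [-0.0091  0.0075  0.0119] y -0.0064
-0.005 86 x [-0.0145  0.0114  0.012 ] y -0.0085
0.005 60 x [-0.0249  0.0112  0.0118] y -0.0016
0.015 11 x [-0.0344 -0.0312 -0.0277] y 0.0001
0.025 7 x [-0.0416 -0.0375 -0.0343] y 0.0019
```

```bash
python3 -m handwheel '[[[-0.03,0,-0.02,0],[-0.058,0,-0.037,0],[-0.09,0,-0.052,0],[-0.12,0,-0.065,0],[-0.15,0,-0.075,0],[-0.177,0,-0.083,0],[-0.2,0,-0.087,0],[-0.2,0,-0.087,0]]]'
python3 tilt.py 0.03 pics/w5.png
```

```text
time_s: 10.92
eef_pos: [0.5252, -0.1188, 0.1125]
eef_rot: [-0.0, 0.54, 0.842, 0.0]
wrist_force: [-1.4, 3.9, -2.2]
opening: 0.234
grasp_force: 66.7
4857 open 0.23386172055570162 F [-1.40169111  3.90408941 -2.24587964] pos [ 0.52523228 -0.11884272  0.11246967]
-0.055 844 x [0.0127 0.0233 0.0255] y -0.0
-0.045 646 x [-0.0062  0.0201  0.0231] y -0.0
-0.035 744 x [-0.0056  0.0114  0.0208] y -0.0
-0.025 1133 x [-0.0001  0.0122  0.0184] y -0.0004
-0.015 453 x [0.0109 0.016  0.0193] y 0.0004
-0.005 317 x [0.0108 0.0128 0.0167] y 0.0
0.005 236 x [0.0082 0.0118 0.0145] y 0.0
0.015 148 x [0.0055 0.0104 0.0121] y -0.0005
0.025 105 x [0.0029 0.0078 0.0099] y 0.0001
0.035 102 x [0.0015 0.0058 0.0078] y -0.0002
0.045 80 x [-0.0011  0.003   0.0051] y -0.0005
0.055 49 x [-0.0018  0.0017  0.0033] y 0.0007
```

```bash
python3 -m handwheel '[[[-0.02,0,-0.005,0],[-0.04,0,-0.01,0],[-0.05,0,-0.01,0],[-0.05,0,-0.01,0]]]'
python3 tilt.py 0.03 pics/w6.png
```

```text
time_s: 11.48
eef_pos: [0.5294, -0.128, 0.1144]
eef_rot: [-0.0, 0.54, 0.842, 0.0]
wrist_force: [-2.4, 5.1, -1.9]
opening: 0.233
grasp_force: 68.1
5735 open 0.23252676329805774 F [-2.4296637   5.11616346 -1.92621845] pos [ 0.52939843 -0.1279574   0.11443957]
-0.055 851 x [0.0128 0.0194 0.0212] y -0.0
-0.045 776 x [-0.0017  0.0176  0.0198] y -0.0
-0.035 870 x [-0.0059  0.0125  0.0186] y -0.0004
-0.025 1324 x [-0.0031  0.0127  0.0186] y 0.0
-0.015 518 x [-0.0027  0.016   0.0191] y 0.0
-0.005 409 x [0.0109 0.015  0.0177] y 0.0
0.005 286 x [0.0107 0.0144 0.0165] y -0.0004
0.015 204 x [0.0087 0.0138 0.0152] y 0.0001
0.025 164 x [0.007  0.0123 0.0139] y 0.0001
0.035 138 x [0.0056 0.0108 0.0127] y 0.0001
0.045 122 x [0.0045 0.0099 0.0115] y -0.0002
0.055 73 x [0.005  0.0089 0.0102] y 0.0001
```

View pics/w6.png

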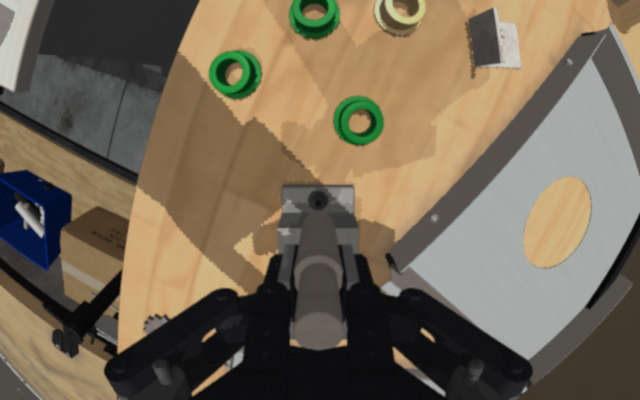

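The view shows the shaft nearly upright in the jaws, thick end at (318,330), in front of the block's foot at (318,200). About 7° remain, so I push on about 12 mm.

```bash
cat > ax.py <<'E'
from h import *
from scipy.optimize import least_squares
# fit held shaft axis in tool frame; body radius 11 below jaws, 8 above
o,R,p=state();c=ctrl.camera("wrist");w=wcloud(c,R,p);L=(w-p)@R
B=L[(abs(L[...,1])<.0115)&(L[...,0]>-.005)&(L[...,0]<.035)&(L[...,2]>-.006)&(L[...,2]<.058)]
J=L[(abs(L[...,1])<.0085)&(L[...,0]>-.005)&(L[...,0]<.035)&(L[...,2]>-.055)&(L[...,2]<-.024)]
def f(x,P,r):return np.hypot(P[:,0]-x[0]-x[2]*P[:,2],P[:,1]-x[1]-x[3]*P[:,2])-r
x=least_squares(lambda x:np.r_[f(x,B,.011)],[0,0,0,0],loss="soft_l1",f_scale=.002).x
print(len(B),"axis x0,y0 at TCP, slopes dx/dz dy/dz",x.round(4))
e=np.array([x[0]+x[2]*.085,x[1]+x[3]*.085,.085]);print("thin end world xy",(R@e+p).round(4),"journal rms",f(x,J,.008).mean().round(4),"F",o["wrist_force"].round(1))
T=L[(abs(L[...,1])<.009)&(abs(L[...,0])<.02)&(L[...,2]>-.07)&(L[...,2]<-.04)];print("top min z",np.percentile(T[:,2],[1,5,50]).round(4))
E
python3 -m handwheel '[[[-0.03,0,0,0],[-0.05,0,0,0],[-0.065,0,0,0],[-0.065,0,0,0]]]'
python3 ax.py
```

```text
time_s: 12.02
eef_pos: [0.535, -0.14, 0.1144]
eef_rot: [0.0, 0.54, 0.842, 0.0]
wrist_force: [-1.0, 3.4, -1.2]
opening: 0.234
grasp_force: 70.8
1567 axis x0,y0 at TCP, slopes dx/dz dy/dz [ 0.0084 -0.      0.01   -0.001 ]
thin end world xy [ 0.5311 -0.1316  0.0294] journal rms 0.0002 F [-1.   3.4 -1.2]
top min z [-0.0697 -0.0681 -0.0593]
```

```bash
python3 -m handwheel '[[[0,0,-0.06,0],[0,0,-0.12,0],[0,0,-0.17,0],[-0.08,0,-0.17,0],[-0.16,0,-0.17,0],[-0.25,0,-0.17,0],[-0.342,-0.002,-0.17,0],[-0.342,-0.002,-0.17,0],[-0.342,-0.002,-0.17,0]]]'
python3 ax.py
python3 - <<'E'
from h import *
plan([.559,-.194,.12])
from scipy import ndimage as nd
for n in("top","scene"):
    c=ctrl.camera(n);np.savez(n+"2.npz",**c)
    # project block frame predicted bores to check picture
    T=np.linalg.inv(c["pose"]);
    for q in([.5588,-.1934,.042],[.559,-.194,.07]):
        a=T[:3,:3]@q+T[:3,3];print(n,(c["K"]@a/a[2])[:2].round(1))
    b=c["color"]
a=np.load("top2.npz")["color"][150:225,370:455];b=np.load("scene2.npz")["color"]
cv2.imwrite("pics/c3.png",cv2.resize(a,None,fx=7,fy=7,interpolation=2)[:,:,::-1])
E
```

```text
time_s: 13.2
eef_pos: [0.5628, -0.2022, 0.1478]
eef_rot: [-0.001, 0.54, 0.842, 0.0]
wrist_force: [1.0, -0.5, -3.1]
opening: 0.231
grasp_force: 70.7
1527 axis x0,y0 at TCP, slopes dx/dz dy/dz [ 0.0082 -0.     -0.0044 -0.0014]
thin end world xy [ 0.5593 -0.195   0.0628] journal rms 0.0002 F [ 1.  -0.5 -3.1]
top min z [-0.0698 -0.0681 -0.06  ]
t 13.25 p [ 0.5627 -0.2019  0.1479] az 114.64 F [-0.2  0.1 -3.4] q6 -0.97 open 0.236 -> rows [ 0.0437 -0.0004  0.1396] twist 0
top [418.5 187.7]
top [421.6 185.9]
scene [383.8 182.3]
scene [385.  175.1]
```

View pics/c3.png

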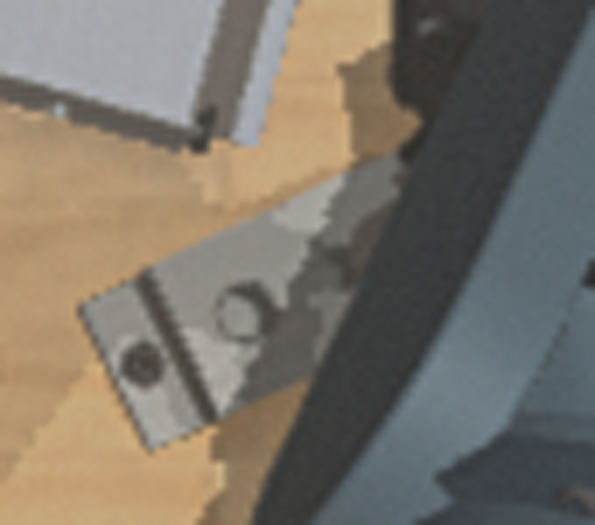

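The top view shows the arm covering the middle bore, with only the wide bore visible at (245,312), so I insert by force feel.

```bash
python3 -m handwheel '[[[0.006,0,0.03,0],[0.006,0,0.06,0],[0.006,0,0.09,0],[0.006,0,0.11,0],[0.006,0,0.13,0],[0.006,0,0.13,0]]]'
python3 ax.py
```

```text
time_s: 14.1
eef_pos: [0.5624, -0.2012, 0.1219]
eef_rot: [-0.0, 0.54, 0.842, -0.0]
wrist_force: [1.0, 0.0, -2.6]
opening: 0.236
grasp_force: 70.7
1530 axis x0,y0 at TCP, slopes dx/dz dy/dz [ 0.0274 -0.      0.0064 -0.0054]
thin end world xy [ 0.5502 -0.1759  0.0369] journal rms 0.005 F [ 1.   0.  -2.6]
top min z [-0.0697 -0.0681 -0.06  ]
```

```bash
python3 -m handwheel '[[[0,0,0.02,0],[0,0,0.04,0],[0,0,0.06,0],[0,0,0.075,0],[0,0,0.075,0]]]'
python3 -m handwheel '[[[0,0,0.01,0],[0,0,0.018,0],[0,0,0.018,0]]]'
```

```text
time_s: 14.78
eef_pos: [0.5624, -0.2011, 0.1069]
eef_rot: [-0.0, 0.54, 0.842, -0.0]
wrist_force: [0.4, 1.1, -3.4]
opening: 0.238
grasp_force: 70.7
time_s: 15.15
eef_pos: [0.5625, -0.2012, 0.1036]
eef_rot: [-0.0, 0.54, 0.842, -0.0]
wrist_force: [0.1, 0.1, -2.4]
opening: 0.234
grasp_force: 70.7
```

```bash
python3 -m handwheel '[[[0,0,0.005,0],[0,0,0.01,0],[0,0,0.01,0]]]'
python3 -m handwheel '[[[0,0,0.005,0],[0,0,0.005,0]]]'
```

```text
time_s: 15.52
eef_pos: [0.5625, -0.2012, 0.1016]
eef_rot: [-0.0, 0.54, 0.842, 0.0]
wrist_force: [-0.8, -0.5, -3.2]
opening: 0.238
grasp_force: 70.7
time_s: 15.78
eef_pos: [0.5625, -0.2012, 0.1006]
eef_rot: [-0.0, 0.54, 0.842, 0.0]
wrist_force: [0.3, -0.5, -3.2]
opening: 0.234
grasp_force: 70.7
```

```bash
for i in 1 ; do python3 -m handwheel '[[[0,0,0.005,0],[0,0,0.005,0]]]' | sed -n 2,4p; python3 -m handwheel '[[[0,0,0.005,0],[0,0,0.005,0]]]'| sed -n 2,4p;  python3 -m handwheel '[[[0,0,0.005,0],[0,0,0.005,0]]]'| sed -n 2,4p; done
python3 ax.py
```

```text
eef_pos: [0.5625, -0.2012, 0.0996]
eef_rot: [-0.0, 0.54, 0.842, -0.0]
wrist_force: [0.6, 0.0, -3.5]
eef_pos: [0.5625, -0.2012, 0.0986]
eef_rot: [-0.0, 0.54, 0.842, 0.0]
wrist_force: [0.2, -0.3, -2.7]
eef_pos: [0.5626, -0.2013, 0.0977]
eef_rot: [0.0, 0.54, 0.842, 0.0]
wrist_force: [0.4, -0.2, -3.1]
2554 axis x0,y0 at TCP, slopes dx/dz dy/dz [ 6.90e-03 -1.00e-04  1.59e-01  1.10e-03]
thin end world xy [ 0.5541 -0.1827  0.0127] journal rms 0.007 F [ 0.4 -0.2 -3.1]
top min z [-0.0697 -0.0681 -0.0599]
```

Run:
```python
from h import *
o,R,p=state();c=ctrl.camera("wrist");w=wcloud(c,R,p);L=(w-p)@R;np.savez("w7.npz",R=R,p=p,**c)
u=np.array([-.4144,.910]);n=np.array([.910,.4144])
q=w[...,:2]-[.5588,-.1936];a=q@u;b=q@n
m=(abs(b)<.027)&(a<.05)&(a>.013)&(w[...,2]>.03)&(w[...,2]<.055);print("block top z",np.percentile(w[m][:,2],[5,50,95]).round(4),m.sum())
m2=(abs(b)<.004)&(abs(a)<.025)
for z in np.arange(.03,.18,.006):
    k=m2&(w[...,2]>z)&(w[...,2]<=z+.006)
    if k.sum()>3: print(round(z+.003,3),k.sum(),"a",np.percentile(a[k],[5,50,95]).round(4))
m3=(abs(b)<.006)&(abs(a)<.02)&(w[...,2]>.145)&(w[...,2]<.17);print(np.histogram(w[m3][:,2],12))
# side edges of end disk
```

```text
block top z [0.0408 0.0424 0.0435] 4234
0.039 54 a [0.012  0.0166 0.0236]
0.045 244 a [0.0102 0.0169 0.0242]
0.051 36 a [0.0098 0.0103 0.0109]
0.057 51 a [0.0096 0.0103 0.0109]
0.063 42 a [0.0098 0.0104 0.0107]
0.069 54 a [0.0098 0.0103 0.011 ]
0.075 64 a [0.0098 0.0104 0.0108]
0.081 62 a [0.0098 0.0105 0.011 ]
0.087 67 a [0.0097 0.0104 0.0109]
0.093 78 a [0.0098 0.0106 0.011 ]
0.099 88 a [0.0099 0.0105 0.0111]
0.105 104 a [0.0098 0.0104 0.0111]
0.111 113 a [0.0099 0.0106 0.0111]
0.117 122 a [0.0099 0.0104 0.0111]
0.123 273 a [0.0069 0.0086 0.0109]
0.129 163 a [0.0067 0.0075 0.0082]
0.135 176 a [0.0063 0.0074 0.0082]
0.141 214 a [0.0066 0.0076 0.0083]
0.147 241 a [0.0067 0.0076 0.0082]
0.153 286 a [0.0066 0.0076 0.0085]
0.159 364 a [0.0015 0.0074 0.0083]
0.165 577 a [0.0006 0.0029 0.0078]
0.171 401 a [0.0021 0.0029 0.0037]
0.177 476 a [0.002  0.0029 0.004 ]
(array([139, 110, 130, 145, 153, 152, 152, 190, 650, 147, 113, 204]), array([0.14501065, 0.14709248, 0.1491743 , 0.15125613, 0.15333795,
       0.15541978, 0.15750161, 0.15958343, 0.16166526, 0.16374708,
       0.16582891, 0.16791073, 0.16999256]))
```

```bash
python3 -m handwheel '[[[0,0,0.004,0],[0,0,0.004,0]]]' | sed -n 2,4p; python3 -m handwheel '[[[0,0,0.004,0],[0,0,0.004,0]]]'| sed -n 2,4p;  python3 -m handwheel '[[[0,0,0.004,0],[0,0,0.004,0]]]'| sed -n 2,4p
```

```text
eef_pos: [0.5628, -0.2014, 0.0976]
eef_rot: [0.0, 0.54, 0.842, -0.0]
wrist_force: [-2.6, 1.0, 5.2]
eef_pos: [0.5629, -0.2015, 0.0976]
eef_rot: [0.0, 0.54, 0.842, -0.0]
wrist_force: [-4.2, 1.1, 9.8]
eef_pos: [0.5631, -0.2016, 0.0976]
eef_rot: [0.001, 0.54, 0.842, -0.0]
wrist_force: [-5.4, 1.8, 15.5]
```

```bash
python3 -m handwheel '[[[0,0,-0.01,0],[0,0,-0.01,0],[0,0,-0.01,0],[0,0,-0.01,0],[0,0,-0.01,0]]]' 60
python3 -m handwheel '[[[0,0,-0.1,0],[0,0,-0.25,0],[0,0,-0.5,0],[0,0,-0.75,0],[0,0,-0.75,0],[0,0,-0.75,0]]]'
cat > up.py <<'E'
from h import *
from scipy.optimize import least_squares
# standing shaft axis from the wrist cloud: body z .05-.118, journal .127-.158
o,R,p=state();c=ctrl.camera("wrist");w=wcloud(c,R,p)
d=np.hypot(w[...,0]-.5588,w[...,1]+.1936)
B=w[(d<.02)&(w[...,2]>.05)&(w[...,2]<.119)];J=w[(d<.017)&(w[...,2]>.127)&(w[...,2]<.157)]
def f(x):
    g=lambda P,r:np.hypot(P[:,0]-x[0]-x[2]*(P[:,2]-.1),P[:,1]-x[1]-x[3]*(P[:,2]-.1))-r
    return np.r_[g(B,.011),g(J,.008)]
x=least_squares(f,[.5588,-.1936,0,0],loss="soft_l1",f_scale=.002).x
print(len(B),len(J),"axis xy at z=.1, slopes",x.round(4),"thick end",(x[:2]+x[2:]*.062).round(4),"rms",np.sqrt((f(x)**2).mean()).round(4))
T=w[(d<.007)&(w[...,2]>.14)&(w[...,2]<.2)];print("top z",np.percentile(T[:,2],[25,50,75]).round(4))
E
python3 up.py
```

```text
time_s: 18.0
eef_pos: [0.5627, -0.2013, 0.0973]
eef_rot: [0.0, 0.54, 0.842, 0.0]
wrist_force: [-0.1, -0.1, 2.6]
opening: 0.707
grasp_force: 0.0
time_s: 18.75
eef_pos: [0.5624, -0.2011, 0.2477]
eef_rot: [0.0, 0.54, 0.842, 0.0]
wrist_force: [-0.1, 0.3, 0.4]
opening: 0.703
grasp_force: 0.0
295 176 axis xy at z=.1, slopes [ 0.5598 -0.1944 -0.0019  0.0016] thick end [ 0.5596 -0.1943] rms 0.0003
top z [0.1617 0.1623 0.1629]
```

```bash
python3 -c "
from h import *
plan([.5225,.0413,.2],24.6)"
python3 -m handwheel '[[[0.25,0,0,0.11],[0.5,0,0,0.22],[0.75,0,0,0.33],[1,0,0,0.44],[1,0,0,0.55],[1,0,0,0.55]]]' 70
python3 -c "
from h import *
plan([.5225,.0413,.2],24.6)"
```

```text
t 18.8 p [ 0.5619 -0.2009  0.2466] az 114.64 F [-0.   0.1 -0.7] q6 -0.97 open 0.702 -> rows [1.1824 0.3258 0.2341] twist 1.0476
time_s: 19.55
eef_pos: [0.4783, -0.0188, 0.2461]
eef_rot: [-0.001, 0.831, 0.556, -0.001]
wrist_force: [0.1, 0.0, -0.1]
opening: 0.819
grasp_force: 0.0
t 19.55 p [ 0.4783 -0.0188  0.2461] az 67.51 F [ 0.1  0.  -0.1] q6 0.1 open 0.819 -> rows [0.3621 0.0898 0.2301] twist 0.4993
```

```bash
python3 -m handwheel '[[[0.1,0.03,0,0.12],[0.2,0.06,0,0.24],[0.3,0.09,0.1,0.36],[0.362,0.09,0.23,0.48],[0.362,0.09,0.23,0.5],[0.362,0.09,0.23,0.5],[0.362,0.09,0.23,0.5]]]'
cat > bu.py <<'E'
from h import *
import sys
x0,y0,zl,zh=map(float,sys.argv[1:5])
o,R,p=state();c=ctrl.camera("wrist");w=wcloud(c,R,p)
d=np.hypot(w[...,0]-x0,w[...,1]-y0);m=(d<.021)&(w[...,2]>zl)&(w[...,2]<zh);T=w[m]
print(len(T),T.mean(0).round(4),"z",np.percentile(T[:,2],[5,50,95]).round(4))
(cx,cy),r=cv2.minEnclosingCircle((T[:,:2]*1000).astype(np.float32));print("outer",cx,cy,r,"colour",c["color"][m].mean(0).round())
h=w[(d<.008)];print("inner pts z",np.percentile(h[:,2],[5,50,95]).round(4) if len(h) else None)
plan([x0,y0,.018],24.6)
E
python3 bu.py .5225 .0413 .0215 .031
```

```text
time_s: 20.42
eef_pos: [0.5243, 0.0397, 0.2024]
eef_rot: [0.0, 0.977, 0.212, 0.001]
wrist_force: [-0.3, 0.4, 0.1]
opening: 0.821
grasp_force: 0.0
469 [0.523  0.0411 0.0261] z [0.0244 0.0262 0.0275]
outer 522.5237426757812 41.27623748779297 16.528366088867188 colour [167. 152. 109.]
inner pts z [-0.0009  0.0004  0.0014]
t 20.48 p [0.5242 0.0398 0.2024] az 24.48 F [-0.2 -0.2 -0. ] q6 0.99 open 0.822 -> rows [-0.0062 -0.0114  0.9222] twist -0.0014
```

```bash
python3 -m handwheel '[[[-0.006,-0.011,0.2,0],[-0.006,-0.011,0.4,0],[-0.006,-0.011,0.6,0],[-0.006,-0.011,0.72,0],[-0.006,-0.011,0.8,0],[-0.006,-0.011,0.86,0],[-0.006,-0.011,0.9,0],[-0.006,-0.011,0.92,0],[-0.006,-0.011,0.92,0],[-0.006,-0.011,0.92,0]]]' 60
python3 -m handwheel '[[[0,0,0,0],[0,0,0,0],[0,0,0,0],[0,0,0,0],[0,0,0,0],[0,0,0,0],[0,0,0,0]]]' 20
```

```text
time_s: 21.72
eef_pos: [0.5221, 0.0419, 0.0178]
eef_rot: [0.0, 0.977, 0.211, 0.0]
wrist_force: [-0.0, 0.0, -0.1]
opening: 0.708
grasp_force: 0.0
time_s: 22.6
eef_pos: [0.522, 0.0419, 0.0181]
eef_rot: [0.0, 0.977, 0.211, 0.0]
wrist_force: [-1.4, 0.3, 5.1]
opening: 0.357
grasp_force: 58.8
```

```bash
python3 -m handwheel '[[[0,0,-0.05,0],[0,0,-0.2,0],[0,0,-0.45,0],[0,0,-0.7,0],[0,0,-0.95,0],[0,0,-0.95,0],[0,0,-0.95,0]]]'
cat > hb.py <<'E'
from h import *
# held bush in tool frame: top annulus (radius 16 / bore 9.5)
o,R,p=state();c=ctrl.camera("wrist");w=wcloud(c,R,p);L=(w-p)@R
m=(np.hypot(L[...,0],L[...,1])<.024)&(abs(L[...,2]+.008)<.012)
P=L[m];col=c["color"][m].astype(int);P=P[(col[:,0]-col[:,2]>20)]
print(len(P),"z",np.percentile(P[:,2],[5,25,50,75,95]).round(4))
zt=np.percentile(P[:,2],30);T=P[abs(P[:,2]-zt)<.003]
from scipy.optimize import least_squares
(cx,cy),r=cv2.minEnclosingCircle((T[:,:2]*1000).astype(np.float32));print("outer",round(cx,2),round(cy,2),round(r,2),"x rng",np.percentile(T[:,0],[0.5,99.5]).round(4))
np.save("hb.npy",P)
print("world",(R@np.array([cx/1000,cy/1000,0])+p).round(4))
plan([.5596,-.1943,.215],24.6)
E
python3 hb.py
```

```text
time_s: 23.48
eef_pos: [0.5212, 0.0421, 0.207]
eef_rot: [-0.0, 0.977, 0.211, -0.0]
wrist_force: [0.6, 0.1, -1.5]
opening: 0.355
grasp_force: 59.5
2881 z [-0.009  -0.0083 -0.0076 -0.0034  0.0025]
outer -0.71 0.59 17.45 x rng [-0.0153  0.0159]
world [0.5208 0.0412 0.207 ]
t 23.52 p [0.5206 0.0421 0.206 ] az 24.39 F [ 0.5 -0.5 -0.9] q6 1.0 open 0.358 -> rows [-0.3107  1.1568 -0.0457] twist -0.0024
```

```bash
python3 -m handwheel '[[[-0.07,0.25,-0.04,0],[-0.14,0.5,-0.04,0],[-0.21,0.75,-0.04,0],[-0.25,0.95,-0.04,0],[-0.28,1,-0.04,0],[-0.31,1,-0.04,0],[-0.31,1,-0.04,0]]]'
python3 -m handwheel '[[[0,0.05,0,0],[0,0.11,0,0],[0,0.157,0,0],[0,0.157,0,0],[0,0.157,0,0],[0,0.157,0,0]]]'
python3 hb.py
```

```text
time_s: 24.4
eef_pos: [0.5469, -0.1645, 0.2145]
eef_rot: [-0.001, 0.977, 0.212, -0.001]
wrist_force: [-0.9, -0.2, -1.1]
opening: 0.354
grasp_force: 59.6
time_s: 25.15
eef_pos: [0.5606, -0.1941, 0.2152]
eef_rot: [-0.0, 0.977, 0.211, -0.0]
wrist_force: [-0.1, 0.1, -1.6]
opening: 0.355
grasp_force: 59.7
2915 z [-0.0091 -0.0083 -0.0077 -0.0035  0.0024]
outer 0.27 2.68 21.33 x rng [-0.0153  0.0159]
world [ 0.562  -0.1965  0.2152]
t 25.2 p [ 0.5607 -0.1942  0.2153] az 24.41 F [-1.1  0.5 -1.2] q6 0.61 open 0.354 -> rows [-0.0053 -0.0017  0.0014] twist -0.0023
```

```bash
python3 -m handwheel '[[[-0.006,-0.002,0,0],[-0.006,-0.002,0.06,0],[-0.006,-0.002,0.12,0],[-0.006,-0.002,0.165,0],[-0.006,-0.002,0.165,0],[-0.006,-0.002,0.165,0]]]'
python3 - <<'E'
from h import *
plan([.5596,-.1943,.14],24.6)
# shaft end seen through the bush bore?
o,R,p=state();c=ctrl.camera("wrist");w=wcloud(c,R,p)
m=(np.hypot(w[...,0]-.5596,w[...,1]+.1943)<.012)&(abs(w[...,2]-.161)<.006);T=w[m]
print(len(T),T.mean(0),np.ptp(T,axis=0))
cv2.imwrite("pics/w9.png",cv2.resize(c["color"][200:400,210:430],None,fx=3.5,fy=3,interpolation=2)[:,:,::-1][:600])
E
```

```text
time_s: 25.95
eef_pos: [0.5597, -0.1946, 0.1824]
eef_rot: [0.0, 0.977, 0.211, 0.0]
wrist_force: [-0.4, -0.1, -0.6]
opening: 0.357
grasp_force: 59.7
t 25.95 p [ 0.5597 -0.1946  0.1824] az 24.39 F [-0.4 -0.1 -0.6] q6 0.61 open 0.357 -> rows [ 2.00e-04 -1.60e-03  2.12e-01] twist -0.0024
75 [ 0.55223359 -0.1971347   0.16421294] [0.00752299 0.01459906 0.00637103]
```

View pics/w9.png

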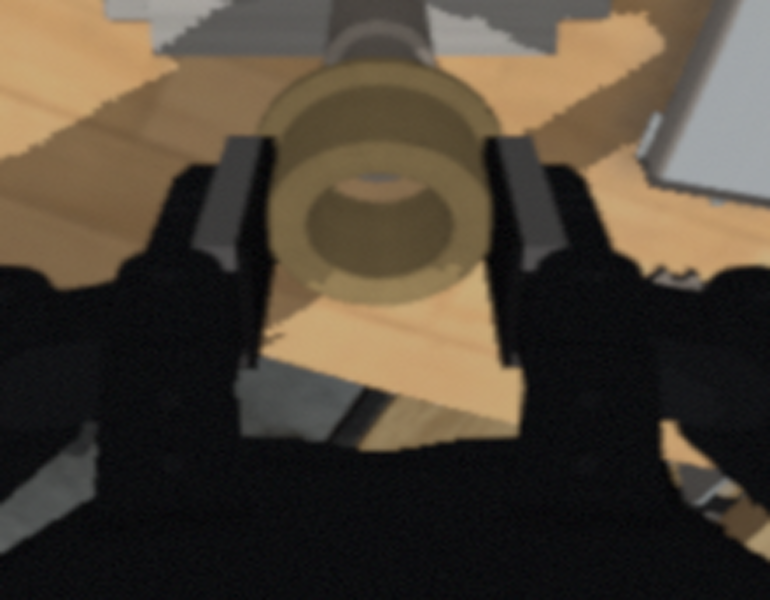

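The view shows the bush level in the jaws at (380,220), with the shaft right behind and below it at (380,45), laterally aligned. I lower slowly and watch the force.

```bash
python3 -m handwheel '[[[0,-0.001,0.01,0],[0,-0.001,0.02,0],[0,-0.001,0.025,0],[0,-0.001,0.025,0]]]' | sed -n 2,4p
python3 -m handwheel '[[[0,0,0.01,0],[0,0,0.015,0],[0,0,0.015,0]]]'| sed -n 2,4p
```

```text
eef_pos: [0.5594, -0.1943, 0.1772]
eef_rot: [-0.0, 0.977, 0.211, -0.0]
wrist_force: [0.6, 0.2, -1.1]
eef_pos: [0.5594, -0.1943, 0.1741]
eef_rot: [-0.0, 0.977, 0.211, -0.0]
wrist_force: [-0.2, 0.4, -0.1]
```

```bash
python3 -m handwheel '[[[0,0,0.02,0],[0,0,0.04,0],[0,0,0.06,0],[0,0,0.08,0],[0,0,0.1,0],[0,0,0.12,0],[0,0,0.14,0],[0,0,0.155,0],[0,0,0.155,0]]]' | sed -n 2,4p
python3 -m handwheel '[[[0,0,0.005,0],[0,0,0.01,0],[0,0,0.01,0]]]'| sed -n 2,4p
```

```text
eef_pos: [0.5593, -0.1942, 0.143]
eef_rot: [-0.0, 0.977, 0.211, -0.0]
wrist_force: [-0.3, -1.1, -0.4]
eef_pos: [0.5594, -0.1943, 0.1413]
eef_rot: [-0.0, 0.977, 0.211, -0.0]
wrist_force: [-0.0, 0.7, -0.6]
```

```bash
python3 -m handwheel '[[[0,0,0.005,0],[0,0,0.005,0]]]' | sed -n 2,4p
python3 -m handwheel '[[[0,0,0.005,0],[0,0,0.005,0]]]'| sed -n 2,4p
python3 -m handwheel '[[[0,0,0.003,0],[0,0,0.003,0]]]'| sed -n 2,4p
```

```text
eef_pos: [0.5594, -0.1943, 0.1402]
eef_rot: [-0.0, 0.977, 0.211, -0.0]
wrist_force: [0.2, -0.0, -0.8]
eef_pos: [0.5598, -0.1946, 0.14]
eef_rot: [0.0, 0.977, 0.211, 0.0]
wrist_force: [-0.7, 0.4, 4.5]
eef_pos: [0.5602, -0.1947, 0.14]
eef_rot: [0.001, 0.977, 0.211, 0.001]
wrist_force: [-2.3, -0.1, 7.7]
```

```bash
python3 -m handwheel '[[[0,0,-0.006,0],[0,0,-0.006,0],[0,0,-0.006,0],[0,0,-0.006,0],[0,0,-0.006,0],[0,0,-0.006,0]]]' 65
python3 -m handwheel '[[[0,0,-0.05,0],[0,0,-0.15,0],[0,0,-0.3,0],[0,0,-0.5,0],[0,0,-0.6,0],[0,0,-0.6,0],[0,0,-0.6,0]]]'
python3 up.py
python3 bu.py .5596 -.1943 .143 .154
```

```text
time_s: 29.88
eef_pos: [0.5594, -0.1943, 0.1398]
eef_rot: [-0.0, 0.977, 0.211, -0.0]
wrist_force: [-0.6, 0.4, -0.1]
opening: 0.763
grasp_force: 0.0
time_s: 30.75
eef_pos: [0.559, -0.1941, 0.259]
eef_rot: [-0.0, 0.977, 0.211, -0.0]
wrist_force: [-1.0, 0.7, -1.1]
opening: 0.763
grasp_force: 0.0
102 926 axis xy at z=.1, slopes [ 0.5608 -0.1933  0.0281  0.0174] thick end [ 0.5625 -0.1923] rms 0.0051
top z [0.162  0.1624 0.1629]
720 [ 0.5622 -0.1929  0.148 ] z [0.1447 0.1482 0.1498]
outer 559.66943359375 -194.15652465820312 16.443899154663086 colour [129. 112.  79.]
inner pts z [0.145  0.1622 0.1633]
t 30.85 p [ 0.5588 -0.194   0.2583] az 24.39 F [-1.   0.6  0.3] q6 0.61 open 0.761 -> rows [0.0048 0.0058 1.2017] twist -0.0024
```

The bush top measures 0.148 m (0.122 + 0.026), centred on the shaft, and the shaft top is at 0.162 m. Both are home.

```bash
python3 -c "
from h import *
print(ctrl.hand_in())"
```

```text
the job is handed in; nothing more can be done
None
```

The job is handed in at about 31 s, but the judge's verdict was not shown. The shaft stands upright in the 15 mm bore with its shoulder on the block, the bush sits flange down fully home on the upper shoulder, and the gripper is clear.

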